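# Probe the ringed stud with the output turned off

### The job

Turn the knob on the small control box anticlockwise (seen from above) to its end stop, so that the output is off. Then lift the spring-tipped probe out of its holder and hold its tip on the ringed stud of the sloped test panel, the probe square to the panel's face and pressed gently, so that the spring tip is about half-way in. Finish like that, still holding the probe steady on the stud, and leave the other things on the bench where they are.

Things in the scene. Friction and masses are not known exactly. Their poses are not given: they have to be found in the camera images.
- control_box: fixed grey control box, 120 (its x) x 100 (y) x 45 mm high; origin at the centre of its underside. The knob stands on its top, 10 mm from the centre towards the box's own -x.
- knob (a joint): angle of the black knob in rad: 0 is its anticlockwise end stop (output off), it grows clockwise seen from above, up to 4.6. It starts 0.7 to 1.4 away from the stop. It turns easily (0.03 N m) and stays where it is left.
- knob_grip (a point): a point on the knob's upright axis, turning with the knob: 7 mm below the knob's top, at the height to grip. The knob's grip is an upright bar 42 mm long along this point's x, 14 mm thick along its y and 32 mm high (top 89 mm above the table), on a disc of 44 mm diameter whose top is 59 mm above the table. At the end stop the bar lies along the box's x, its white line towards the box's -x. z is up.
- holder: fixed probe holder: a square plate 80 x 80 x 10 mm carrying an upright tube of 28 mm outer and 17 mm inner diameter, its rim 60 mm above the table; origin at the centre of its underside, on the tube's axis.
- probe: loose round probe, 65 to 110 g, 135 mm long, standing upright tip down in the holder's tube, its collar on the rim. Origin on its axis at the end of the tip when the tip is out; z runs along the axis from tip to handle. From the origin: sprung tip 5 mm in diameter to 16 mm, steel nose 12 mm in diameter to 45 mm, collar 23 mm in diameter from 45 to 51 mm, grey round handle 20 mm in diameter from 51 to 135 mm. Draw it straight up about 60 mm to free it from the tube.
- plunger (a joint): how far the probe's sprung tip is pressed in, in m: 0 out, 0.012 fully in. The spring needs 0.5 N to start and 3.5 N to go fully in (250 N/m): half-way is about 2 N.
- tip (a point): the rounded end (2.5 mm radius) of the probe's sprung tip; it slides in along the probe's z as the spring gives.
- panel: fixed test panel 120 (its x) x 110 (y) mm: a grey plate tilted 25 degrees on a metal stand, low edge towards its -x, high edge towards +x (about 70 mm above the table). Origin at the centre of the underside. Four brass studs, 12 mm in diameter and 3 mm high, in two rows; the one with a black printed ring of 27 mm round it is the high one on the panel's +y side. Seen from the low edge it is the far left one. The next stud is 45 mm away.
- stud: the ringed brass stud, fixed in the panel's plate, 12 mm in diameter; origin at the centre of its foot on the plate; z stands square out of the panel's face (25 degrees from vertical, leaning to the panel's -x).
- stud_top (a point): centre of the flat top of the ringed stud, 3 mm above the plate, z square out of the face: where the tip must be.
- calculator: bystander: pocket calculator lying flat, 150 x 75 x 14 mm; leave it.
- cup: bystander: paper cup, 80 mm wide, 90 mm high; leave it.
- wrench: bystander: steel wrench lying flat, 200 mm long; leave it.
- bar: bystander: square aluminium bar, 250 x 14 x 14 mm; leave it.
- case: bystander: blue spectacle case, 150 x 60 x 40 mm; leave it.
- weight: bystander: brass weight with a knob, 40 mm in diameter, 52 mm high; leave it.
Mind the look-alikes: they are no part of the job. There is more than one size of the probe; the one meant has the size given above.

How it is judged:
On the way, in this order (a step that is already met when the one before it is completed fails the run):
1. the knob is turned anticlockwise to its end stop, the probe still in its holder (value of joint knob below 0.07 rad and horizontal distance between probe and holder below 0.02 m and height (world z) of tip below 0.04 m), for 0.2 s.
2. the probe is lifted clear of the holder in the fingers (value of joint knob below 0.07 rad and height (world z) of tip above 0.065 m and contact force between the fingers and probe above 1 N), for 0.1 s.
At the end, for the whole second after the job is handed in: Knob within 0.07 rad of its anticlockwise stop; fingers hold the still probe, clear of the holder, within 0.15 rad of square to the panel's face, its tip within 6 mm of the ringed stud's top centre, pressing the stud with 0.7 to 5 N, the sprung tip 2 to 11.5 mm in (value of joint knob below 0.07 rad and distance between tip and stud_top below 0.006 m and contact force between probe and stud between 0.7 and 5 N and value of joint plunger between 0.002 and 0.0115 m and angle between the z axis of probe and the z axis of stud, either way round below 0.15 rad and contact force between the fingers and probe above 1 N and contact force between probe and holder below 0.05 N and linear speed of probe below 0.02 m/s); the arm keeps its last pose, push and grip.
It fails at once if the probe is pressed hard (over 12 N) on the stud or the panel (contact force between probe and panel above 12 N).
It fails at once if a bystander is moved by more than 30 mm (distance of any of calculator, cup, wrench, bar, case, weight from where it was at the start of the episode above 0.03 m).
It also fails if it takes over 54 s, if anything falls off the work surface, if the arm or the gripper's body presses on something with over 40 N, if the wrist force passes 120 N, or if a joint passes its speed limit or range.

### The arm

A 6-joint arm with a two-finger parallel gripper is mounted at the origin on the work surface. World frame = base frame: x ahead of the robot, y to its left, z up, the work surface at z = 0. Lengths are in m, angles in rad, forces in N, time in s.
With the tool pointing down it reaches from about 0.35 to 0.725 m from the base axis. Payload 6 kg.
Tool frame: the origin (TCP) lies midway between the tips of the shut fingers; the grasp point (between the pads) lies 19 mm behind it (robot.grip_point_offset is the distance from the TCP to the grasp point, in m); y points along the fingers, x is the direction in which the jaws open and shut, and the axes are right-handed (so a half turn about y gives the same grasp; the last joint's range is limited). The gripper opens to 85 mm and grips with 20 to 120 N. Pads are 22 mm wide; open, the fingers measure 114 mm over their backs; the gripper's body (76 mm by 85 mm) begins 54 mm behind the grasp point. The pads swing forward as they close: fully open they stand 13 mm farther back than shut.
Start: joints at [1.678, 0.04, 0.085, 0, -1.615, -0.334], TCP at [0.135, 0.585, 0.231] pointing down, gripper open.
Joint ranges: [-2.56, 2.56], [-1.29, 2.01], [-1.08, 1.49], [-3.29, 1.98], [-2.81, -0.18], [-2.99, 2.99]. Speed limits (rad/s): [2.57, 2.57, 3.01, 3.14, 3.14, 3.14].

### API

Orientations are given as a unit quaternion [x, y, z, w].
In Python, from plant import robot, optics, hand_in gives the robot as it stands.
- The arm moves only by the tool move_arm, never from a script. Its argument "increments" is a list of rows, each an object with "translation": the shift along the tool's x, y, z in mm, a list of three; "turn": the turn, a rotation vector about the tool's x, y, z in degrees, a list of three; "hand": the finger opening in mm, from 0 to 85.4. A call has 1 to 20 rows; each row is the pose to reach, as a shift and turn from the pose commanded when the call began, along the tool's axes at that moment; what a row does not reach only later rows make up. A row lasts 1/10 s, in which the tool goes at most 50 mm and 8.59 degrees, less where a joint would pass 70% of its speed; a pose out of reach is approached as far as the arm can. A call with a gripper value outside its range is refused whole. The fingers move at their own pace and stop on an object; "newtons" is the grip in N (left out, the last holds). Time passes only in rows, so rows that repeat a pose let the fingers close. It gives the time, the measured TCP pose, the force and the opening at its end, in the units of the state.
- robot.state(): the state, without advancing time (a new reading comes with each control period).
- optics.snapshot(name): name is "scene" or "top" or "wrist"; returns a dict with "image" (420x560x3 uint8, red, green, blue), "depth" (420x560 float32, m along the optical axis (not along the pixel's ray), 0 where there is no reading), "vertical_fov" (degrees; the focal length in pixels is half the picture's height over the tangent of half this angle, whatever the lens; pixels are square), "cx", "cy" (the principal point, pixels), "cam_to_world" (4x4, takes a point from camera to world coordinates); the wrist camera has in their place "T_tool_cam" (4x4, takes a point from camera to tool coordinates, whose origin is the TCP and whose axes are the tool frame's). Camera axes: x right, y up, looking along -z (the intrinsics and any distortion apply to the point x, -y, -z); pixel columns grow to the right and rows downward; lengths in m; the calibration is good to about 2 mm. A picture is of the moment at which its call begins: read the wrist's pose just before it.
- hand_in(): hands the job in, once; it reports no verdict.
The state is a dict: "time_s": time; "q": joint angles; "joint_vel": joint speeds; "effort": joint torques, N m; "tcp_pos": TCP position; "eef_rot": TCP orientation; "force": force on the tool from outside, world axes, zero at the start; "ft_torque": the same for the moment, N m; "width": finger opening in m.
Only numpy, scipy, OpenCV 4.12 (cv2) and the standard library are available. Lean on these libraries where they do the work, as an engineer would, in place of code of your own. Each camera call takes 0.05 s, during which the arm holds its last target.

## Working session

There is one attempt and no reset: what is moved stays moved. The work goes in short steps, Python scripts to look and compute and a tool call to move; the robot and the scene stay as the last step left them, time stands still between calls to the robot, and variables do not carry over. Pictures are saved under pics/ and viewed, and the job is handed in when it is done.

Besides the shell and the picture viewer there is one more tool, called after "Request:" as name([rows], argument=value, ...), one row to a line, values as JSON. move_arm: Moves the arm, as the interface text tells. Its arguments: {"type":"object","properties":{"increments":{"type":"array"},"newtons":{"type":"number"}},"required":["increments"]}

```bash
ls; mkdir -p pics; python3 - <<'E'
from plant import robot, optics
import cv2, numpy as np
print(robot.state())
for n in ["scene","top","wrist"]:
    s=optics.snapshot(n)
    cv2.imwrite(f"pics/{n}0.png",s["image"][:,:,::-1])
    np.savez(f"{n}0.npz",**s)
    print(n,{k:v for k,v in s.items() if k not in("image","depth")})
E
```

```text
pics
{'time_s': 0.0, 'q': array([ 1.67766362e+00,  4.08156348e-02,  8.37709473e-02, -4.57867250e-04,
       -1.61549696e+00, -3.33716467e-01]), 'joint_vel': array([ 2.74783289e-05, -8.24498438e-04,  1.83728555e-04, -1.16235907e-03,
        7.98967404e-05,  1.44846755e-03]), 'effort': array([-1.97822533e-04, -3.68197560e+01,  3.47420061e+01,  6.93226576e+00,
       -5.19464520e-03, -2.10927862e-07]), 'tcp_pos': array([0.13478462, 0.58431772, 0.2302559 ]), 'eef_rot': array([ 0.44066879, -0.55293877,  0.55380781, -0.43973474]), 'force': array([0.00858014, 0.12894307, 0.30347348]), 'ft_torque': array([-0.01787884,  0.00337948, -0.01370019]), 'width': 0.08580905341258378}
scene {'vertical_fov': 53.857798201127395, 'cx': 280.26191806977965, 'cy': 205.66282001571676, 'cam_to_world': array([[-0.43183576, -0.55974519,  0.70725045,  1.18198507],
       [ 0.90194576, -0.27096813,  0.336259  ,  0.31093389],
       [ 0.00342298,  0.78311021,  0.62187353,  0.59978811],
       [ 0.        ,  0.        ,  0.        ,  1.        ]])}
top {'vertical_fov': 53.8750065528451, 'cx': 281.26647668339587, 'cy': 207.63197508408055, 'cam_to_world': array([[ 0.01329946,  0.99845581, -0.05393618,  0.51285791],
       [-0.99988235,  0.01369198,  0.0069146 ,  0.04042589],
       [ 0.00764241,  0.05383787,  0.99852044,  0.93952405],
       [ 0.        ,  0.        ,  0.        ,  1.        ]])}
wrist {'vertical_fov': 70.62968905955496, 'cx': 282.3557435751344, 'cy': 211.09599066342707, 'T_tool_cam': array([[ 9.99999889e-01, -3.43360554e-04,  3.21821851e-04,
         2.65210852e-04],
       [ 4.04862454e-04,  2.79088783e-01, -9.60265217e-01,
        -1.42455712e-01],
       [ 2.39900328e-04,  9.60265241e-01,  2.79088891e-01,
         7.03587819e-02],
       [ 0.00000000e+00,  0.00000000e+00,  0.00000000e+00,
         1.00000000e+00]])}
```

View pics/top0.png

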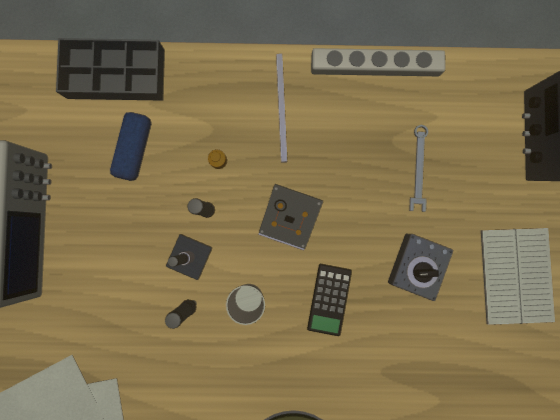

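View pics/scene0.png

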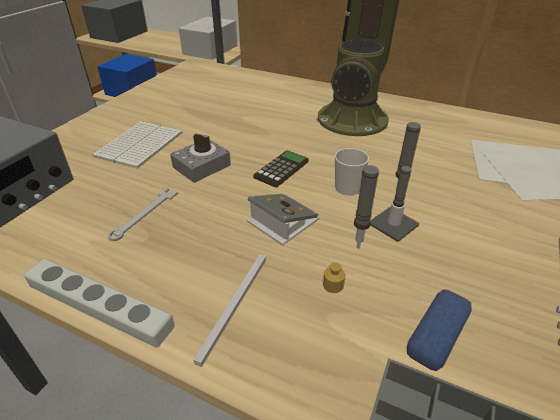

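View pics/wrist0.png

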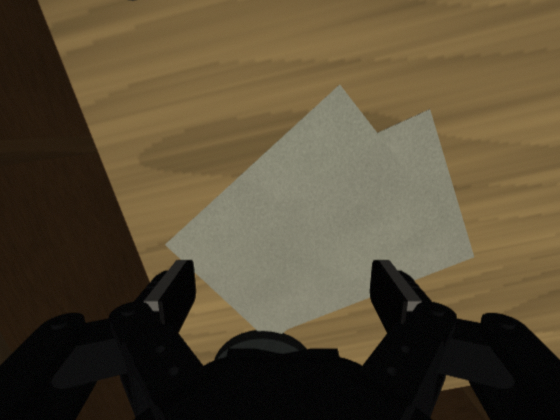

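```bash
cat > h.py <<'E'
import numpy as np, cv2
from scipy.spatial.transform import Rotation as R
def load(f): return dict(np.load(f))
def foc(s): return 210/np.tan(np.radians(float(s["vertical_fov"])/2))
def c2w(s,st=None):
    if "cam_to_world" in s: return s["cam_to_world"]
    T=np.eye(4);T[:3,:3]=R.from_quat(st["eef_rot"]).as_matrix();T[:3,3]=st["tcp_pos"]
    return T@s["T_tool_cam"]
def cloud(s,T):
    v,u=np.mgrid[0:420,0:560]; f=foc(s); d=s["depth"]
    p=np.stack([(u-s["cx"])/f*d,-(v-s["cy"])/f*d,-d],-1)
    P=p@T[:3,:3].T+T[:3,3]; P[d==0]=np.nan; return P
def ray(s,T,u,v):
    f=foc(s); d=np.array([(u-s["cx"])/f,-(v-s["cy"])/f,-1.]); return T[:3,3],T[:3,:3]@d
def onz(s,T,u,v,z):
    o,d=ray(s,T,u,v); return o+d*(z-o[2])/d[2]
def crop(img,x0,y0,x1,y1,k,fn):
    cv2.imwrite(fn,cv2.resize(img[y0:y1,x0:x1,::-1],None,fx=k,fy=k,interpolation=cv2.INTER_CUBIC))
E
python3 - <<'E'
from h import *
s=load("top0.npz");T=c2w(s);P=cloud(s,T)
for n,(u,v) in dict(table=(350,180),boxtop=(400,255),knob=(424,271),holder=(200,250),probe=(174,262),pA=(195,206),pB=(173,320),panel=(290,215),stud=(280,206),cup=(250,297),case=(130,145)).items():
    print(n,P[v,u].round(3),np.isfinite(P[v-3:v+4,u-3:u+4,2]).sum())
crop(s["image"],150,180,340,340,4,"pics/t1.png")
crop(s["image"],370,220,470,310,7,"pics/t2.png")
print(R.from_quat([ 0.44066879, -0.55293877,  0.55380781, -0.43973474]).as_matrix().round(3))
s=load("scene0.npz");T=c2w(s)
crop(s["image"],150,110,250,190,7,"pics/s2.png")
crop(s["image"],230,110,450,270,3.5,"pics/s1.png")
E
```

```text
table [ 0.629 -0.123 -0.001] 49
boxtop [ 0.461 -0.229  0.026] 49
knob [ 0.433 -0.261  0.087] 49
holder [0.466 0.214 0.01 ] 49
probe [0.449 0.237 0.149] 49
pA [0.554 0.191 0.195] 49
pB [0.351 0.224 0.197] 49
panel [0.545 0.015 0.047] 47
stud [0.564 0.037 0.054] 49
cup [nan nan nan] 48
case [0.694 0.368 0.039] 48
[[-0.225 -0.     0.974]
 [-0.974 -0.002 -0.225]
 [ 0.002 -1.     0.   ]]
```

View pics/t1.png

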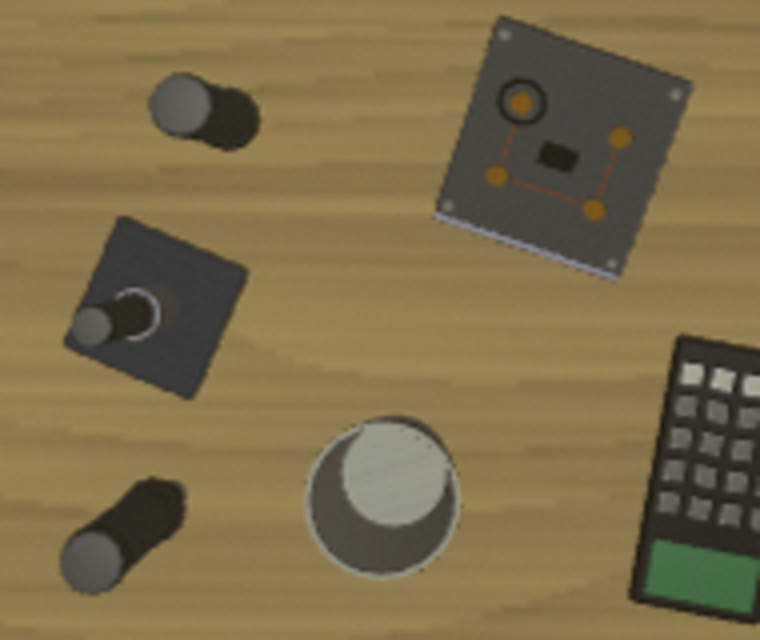

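View pics/t2.png

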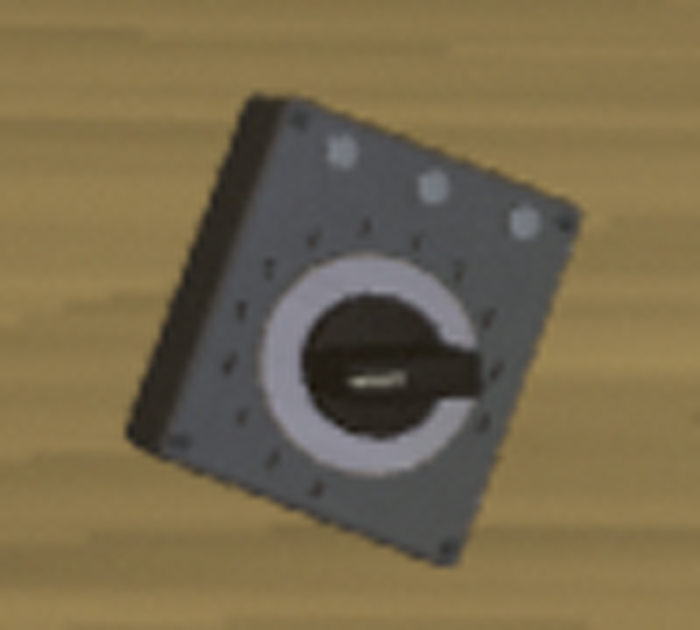

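View pics/s2.png

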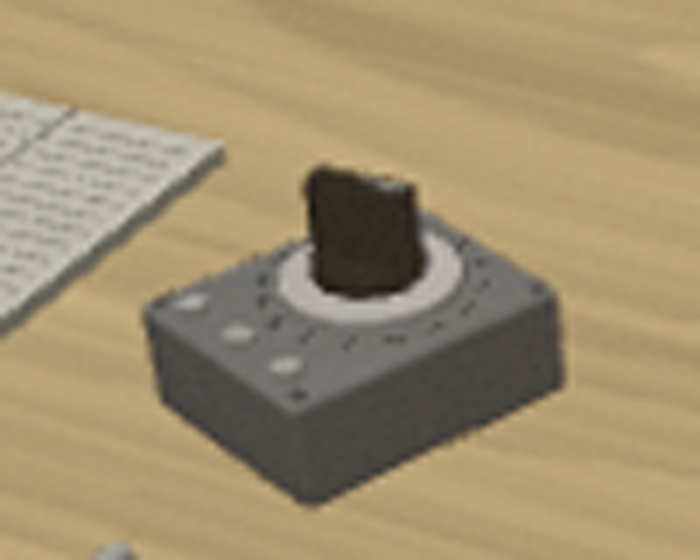

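View pics/s1.png

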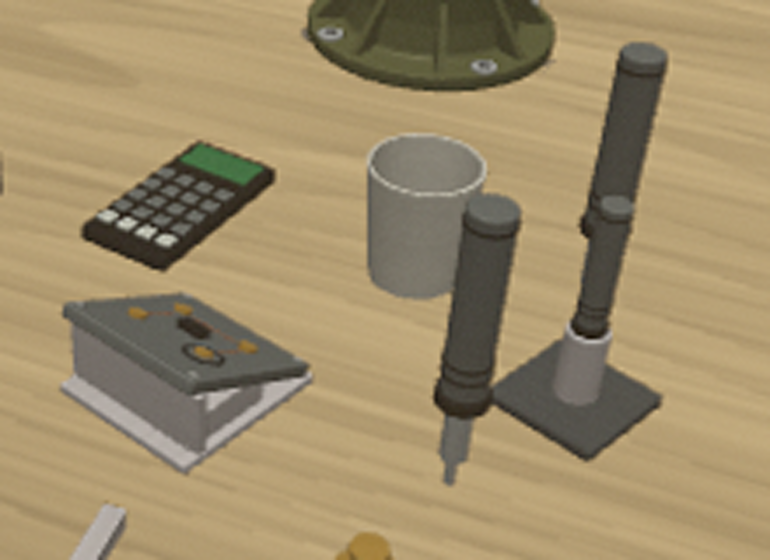

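```bash
python3 - <<'E'
from h import *
for n in ["top","scene"]:
    s=load(n+"0.npz");T=c2w(s);P=cloud(s,T);print(n)
    def reg(c,r,z0,z1):
        m=(np.hypot(P[...,0]-c[0],P[...,1]-c[1])<r)&(P[...,2]>z0)&(P[...,2]<z1); return P[m]
    def rect(p):
        (c,wh,a)=cv2.minAreaRect((p[:,:2]*1000).astype(np.float32)); 
        b=cv2.boxPoints((c,wh,a)); e=b[1]-b[0]; e2=b[2]-b[1]; l=e if np.hypot(*e)>np.hypot(*e2) else e2
        return np.round(c,1),np.round(wh,1),round(np.degrees(np.arctan2(l[1],l[0]))%180,1),len(p)
    k=reg((.433,-.265),.05,.082,.096);print("bar",rect(k),np.median(k[:,2]),k.mean(0))
    b=reg((.44,-.265),.09,.040,.052);print("box",rect(b),np.median(b[:,2]))
    h=reg((.45,.235),.07,.006,.014);print("plate",rect(h),np.median(h[:,2]))
    h=reg((.45,.237),.025,.142,.156);print("probe top",h[:,:2].mean(0),h[:,:2].min(0),h[:,:2].max(0),np.median(h[:,2]),len(h))
    h=reg((.45,.237),.035,.055,.07);print("collar",h[:,:2].mean(0),h[:,:2].min(0),h[:,:2].max(0),len(h))
    for c in [(.554,.191),(.351,.224)]:
        h=reg(c,.035,.18,.22);print("decoy",h[:,:2].mean(0),h[:,:2].min(0),h[:,:2].max(0),np.median(h[:,2]),len(h))
    p=reg((.545,.015),.05,.02,.09)
    A=np.c_[p[:,:2],np.ones(len(p))];x=p
    for it in range(4):
        c=np.linalg.lstsq(np.c_[x[:,:2],np.ones(len(x))],x[:,2],rcond=None)[0]; r=A@c-p[:,2]; x=p[np.abs(r)<.003]
    nn=np.array([-c[0],-c[1],1]);nn/=np.linalg.norm(nn)
    print("panel n",nn,"tilt",np.degrees(np.arccos(nn[2])),"az",np.degrees(np.arctan2(nn[1],nn[0])),c,len(x))
# top colour: brass stud blobs and ring
s=load("top0.npz");T=c2w(s);P=cloud(s,T)
hsv=cv2.cvtColor(s["image"],cv2.COLOR_RGB2HSV)
m=((hsv[...,1]>150)&(hsv[...,2]>90)).astype(np.uint8); m[:190]=0;m[245:]=0;m[:,:265]=0;m[:,315:]=0
n,l,st,ce=cv2.connectedComponentsWithStats(m)
for i in range(1,n):
    if st[i,4]>8: print(st[i],ce[i].round(1),P[int(round(ce[i][1])),int(round(ce[i][0]))].round(4))
E
```

```text
top
bar (array([ 428.2, -268.7]), array([14.4, 41.8]), np.float32(95.0), 146) 0.08840509686960185 [ 0.42843832 -0.2682281   0.08812817]
box (array([ 437.6, -272.9]), array([100.3, 120. ]), np.float32(159.4), 2073) 0.04520987470003379
plate (array([443.1, 243.2]), array([80.2, 97.4]), np.float32(158.1), 977) 0.009969748287728564
probe top [0.45169049 0.23896881] [0.44163901 0.23012295] [0.46074259 0.24863473] 0.1497292152645332 95
collar [0.45276635 0.23389059] [0.43808204 0.22616084] [0.46364813 0.25001785] 54
decoy [0.55418125 0.18978729] [0.53977388 0.17673274] [0.56901621 0.20555983] 0.19501041303467026 216
decoy [0.3520569  0.22401699] [0.3369313  0.21061282] [0.3653986  0.23926471] 0.1953512311013489 237
panel n [-0.40118648  0.13453993  0.90606204] tilt 25.033296549835143 az 161.46085974637853 [ 0.44278037 -0.14848865 -0.19353865] 1515
scene
bar (array([ 431. , -267.2]), array([41.9, 16.5]), np.float32(88.5), 75) 0.08715950230553793 [ 0.43311646 -0.26648123  0.08672969]
box (array([ 441.2, -271.3]), array([102.4, 119.5]), np.float32(159.9), 800) 0.04498116130903029
plate (array([454.2, 240.9]), array([80.1, 82.1]), np.float32(157.1), 714) 0.009987748704084365
probe top [0.45668878 0.24063466] [0.44618789 0.23078505] [0.46535343 0.25028907] 0.14899304215875597 74
collar [0.46105004 0.24118101] [0.44910602 0.22654327] [0.46809078 0.25387171] 90
decoy [0.56250756 0.19231303] [0.54255578 0.17638228] [0.57211644 0.20595806] 0.19360436901033573 223
decoy [0.3590379  0.22641357] [0.34088362 0.21175774] [0.36873741 0.24017692] 0.192613204879791 155
panel n [-0.39617731  0.13006094  0.90891567] tilt 24.644067592482422 az 161.82552378006667 [ 0.43587906 -0.14309461 -0.19041717] 548
[278 203   5   5  22] [279.9 205.1] [0.5663 0.0371 0.0534]
[303 212   5   5  21] [304.7 213.9] [ 0.5476 -0.0167  0.0557]
[272 221   5   5  20] [273.8 223.2] [nan nan nan]
[296 230   5   5  21] [298. 232.] [ 0.5089 -0.0033  0.0315]
```

```bash
cat >> h.py <<'E'
def tool_R(xang,app=(0,0,-1)):
    """tool y = app, tool x = horizontal-ish at azimuth xang deg, projected square to app"""
    y=np.array(app,float);y/=np.linalg.norm(y)
    x=np.array([np.cos(np.radians(xang)),np.sin(np.radians(xang)),0]);x-=y*(x@y);x/=np.linalg.norm(x)
    return np.c_[x,y,np.cross(x,y)]
def inc(st,pos,Rt,base=None):
    """increment from pose (measured or given base=(p,R)) to pos,Rt"""
    p0,R0=(np.array(st["tcp_pos"]),R.from_quat(st["eef_rot"]).as_matrix()) if base is None else base
    t=R0.T@(np.array(pos)-p0)*1000; w=np.degrees(R.from_matrix(R0.T@Rt).as_rotvec())
    print("translation",t.round(1).tolist(),"turn",w.round(2).tolist())
E
python3 - <<'E'
from h import *
from plant import robot
st=robot.state()
inc(st,(.40,.25,.30),tool_R(-140)); inc(st,(.43,-.2685,.19),tool_R(-175))
E
```

```text
translation [266.3, -69.1, 333.6] turn [-0.03, 37.01, 0.07]
translation [764.6, 41.6, 479.4] turn [-0.06, 72.01, 0.06]
```

Request:
move_arm([
  {"translation": [266,-69,334],"turn": [0,37,0],"hand": 60},
  {"translation": [266,-69,334],"turn": [0,37,0],"hand": 60},
  {"translation": [266,-69,334],"turn": [0,37,0],"hand": 60},
  {"translation": [266,-69,334],"turn": [0,37,0],"hand": 60},
  {"translation": [266,-69,334],"turn": [0,37,0],"hand": 60},
  {"translation": [266,-69,334],"turn": [0,37,0],"hand": 60},
  {"translation": [266,-69,334],"turn": [0,37,0],"hand": 60},
  {"translation": [266,-69,334],"turn": [0,37,0],"hand": 60},
  {"translation": [765,-60,479],"turn": [0,72,0],"hand": 60},
  {"translation": [765,-60,479],"turn": [0,72,0],"hand": 60},
  {"translation": [765,-60,479],"turn": [0,72,0],"hand": 60},
  {"translation": [765,-60,479],"turn": [0,72,0],"hand": 60},
  {"translation": [765,-60,479],"turn": [0,72,0],"hand": 60},
  {"translation": [765,-60,479],"turn": [0,72,0],"hand": 60},
  {"translation": [765,-60,479],"turn": [0,72,0],"hand": 60},
  {"translation": [765,-60,479],"turn": [0,72,0],"hand": 60},
  {"translation": [765,-60,479],"turn": [0,72,0],"hand": 60},
  {"translation": [765,-60,479],"turn": [0,72,0],"hand": 60},
  {"translation": [765,42,479],"turn": [0,72,0],"hand": 60},
  {"translation": [765,42,479],"turn": [0,72,0],"hand": 60},
])

```text
time_s: 2.15
tcp_pos: [0.4293, -0.2654, 0.1999]
eef_rot: [0.029, -0.706, 0.707, -0.031]
force: [1.9, 0.2, -1.0]
width: 0.0601
```

```bash
python3 - <<'E'
from h import *
from plant import robot
st=robot.state();print(st)
print(R.from_quat(st["eef_rot"]).as_matrix().round(3))
inc(st,(.43,-.2685,.19),tool_R(-175))
E
```

```text
{'time_s': 2.15, 'q': array([-1.53850042e-01, -2.20125143e-01, -2.15547666e-01, -7.67088684e-05,
       -1.57310387e+00,  2.39007628e-01]), 'joint_vel': array([-0.4150606 ,  0.28388426, -0.63885863, -0.00992665,  0.88038849,
        0.43205504]), 'effort': array([  0.79987407, -27.86820173,  38.66010904,   7.50006527,
        -1.37914717,  -0.52052608]), 'tcp_pos': array([ 0.42926354, -0.26539006,  0.1998603 ]), 'eef_rot': array([ 0.02930633, -0.70633541,  0.70659547, -0.03089113]), 'force': array([ 1.94565034,  0.22656067, -0.97095613]), 'ft_torque': array([ 0.08662108, -0.05522435, -0.03905861]), 'width': 0.06010430099506678}
[[-0.996  0.002  0.085]
 [-0.085 -0.    -0.996]
 [-0.002 -1.     0.   ]]
translation [-0.4, 9.9, 3.2] turn [-0.03, -0.12, -0.13]
```

Request:
move_arm([
  {"translation": [0,0,0],"turn": [0,0,0],"hand": 50},
  {"translation": [0,0,0],"turn": [0,0,0],"hand": 50},
])

```text
time_s: 2.35
tcp_pos: [0.4286, -0.2639, 0.2002]
eef_rot: [0.031, -0.706, 0.707, -0.03]
force: [-0.5, 0.7, 1.3]
width: 0.0498
```

```bash
python3 - <<'E'
from h import *
from plant import robot,optics
st=robot.state();s=optics.snapshot("wrist");print(st["tcp_pos"],st["joint_vel"].round(3))
np.savez("w1.npz",**s,**{k:st[k] for k in("tcp_pos","eef_rot")})
cv2.imwrite("pics/w1.png",s["image"][:,:,::-1])
T=c2w(s,st);P=cloud(s,T)
def reg(c,r,z0,z1):
    m=(np.hypot(P[...,0]-c[0],P[...,1]-c[1])<r)&(P[...,2]>z0)&(P[...,2]<z1); return P[m]
def rect(p):
    (c,wh,a)=cv2.minAreaRect((p[:,:2]*1000).astype(np.float32)); 
    b=cv2.boxPoints((c,wh,a)); e=b[1]-b[0]; e2=b[2]-b[1]; l=e if np.hypot(*e)>np.hypot(*e2) else e2
    return np.round(c,1),np.round(wh,1),round(np.degrees(np.arctan2(l[1],l[0]))%180,1),len(p)
k=reg((.43,-.268),.04,.084,.096);print("bar",rect(k),np.median(k[:,2]),k.mean(0))
b=reg((.44,-.27),.09,.042,.048);print("box",rect(b),np.median(b[:,2]))
E
```

```text
[ 0.42859286 -0.26392021  0.20021795] [ 0.026 -0.035  0.06   0.019 -0.005 -0.002]
bar (array([ 429.1, -270.7]), array([13.5, 40.9]), np.float32(94.6), 707) 0.08868085017153543 [ 0.42929635 -0.27150515  0.08853314]
box (array([ 438.5, -273.7]), array([ 99.5, 119.3]), np.float32(159.7), 7296) 0.0449274780464346
```

View pics/w1.png

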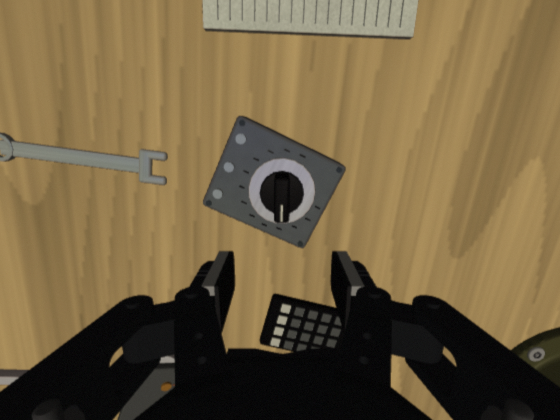

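```bash
python3 - <<'E'
from h import *
from plant import robot
st=robot.state();print(st["tcp_pos"])
inc(st,(.4291,-.2703,.063),tool_R(-175.3))
E
```

```text
[ 0.42947413 -0.26374329  0.20217091]
translation [1.1, 139.2, 6.3] turn [-0.09, 0.3, -0.07]
```

Request:
move_arm([
  {"translation": [0,50,6],"turn": [0,0,0],"hand": 50},
  {"translation": [0,95,6],"turn": [0,0,0],"hand": 50},
  {"translation": [0,120,6],"turn": [0,0,0],"hand": 50},
  {"translation": [0,120,6],"turn": [0,0,0],"hand": 50},
  {"translation": [0,120,6],"turn": [0,0,0],"hand": 50},
])

```text
time_s: 2.9
tcp_pos: [0.4313, -0.2696, 0.0837]
eef_rot: [0.03, -0.706, 0.707, -0.033]
force: [0.3, 0.1, 1.8]
width: 0.05
```

```bash
python3 - <<'E'
from h import *
from plant import robot
st=robot.state();print(st["tcp_pos"],st["force"],st["ft_torque"])
inc(st,(.4291,-.2703,.063),tool_R(-175.3))
E
```

```text
[ 0.43129969 -0.26958789  0.08370393] [0.25243206 0.10463494 1.78493347] [-0.05139862 -0.04056287  0.012172  ]
translation [2.3, 20.7, 0.5] turn [-0.14, 0.39, -0.19]
```

Request:
move_arm([
  {"translation": [2,20,0],"turn": [0,0,0],"hand": 50},
  {"translation": [2,20,0],"turn": [0,0,0],"hand": 50},
  {"translation": [2,20,0],"turn": [0,0,0],"hand": 50},
])

```text
time_s: 3.2
tcp_pos: [0.4289, -0.2699, 0.0631]
eef_rot: [0.03, -0.706, 0.707, -0.032]
force: [0.3, -0.0, 0.9]
width: 0.0499
```

```bash
python3 - <<'E'
from h import *
from plant import robot,optics
st=robot.state();print(st["tcp_pos"],st["force"],st["ft_torque"])
inc(st,(.4291,-.2703,.063),tool_R(-175.3))
s=optics.snapshot("wrist");cv2.imwrite("pics/w2.png",s["image"][:,:,::-1])
E
```

```text
[ 0.42890393 -0.26992497  0.06312765] [ 0.31986111 -0.04737212  0.87113156] [-0.07881494  0.01320058 -0.00336922]
translation [-0.2, 0.1, 0.4] turn [-0.1, 0.34, -0.16]
```

View pics/w2.png

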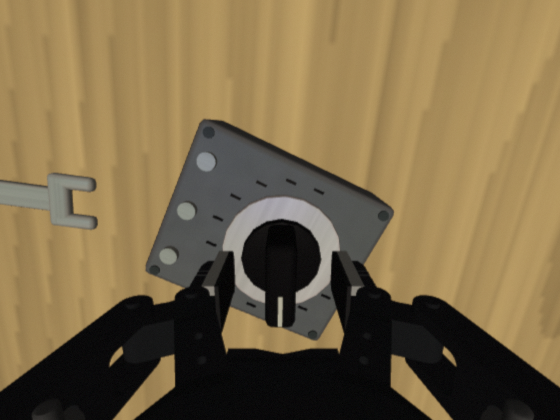

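The bar stands centred between the pads (pads at x≈225 and 340, bar at x≈281, white line pointing down in the picture = world +y). Closing on it.

Request:
move_arm([
  {"translation": [0,0,0],"turn": [0,0,0],"hand": 5},
  {"translation": [0,0,0],"turn": [0,0,0],"hand": 5},
  {"translation": [0,0,0],"turn": [0,0,0],"hand": 5},
  {"translation": [0,0,0],"turn": [0,0,0],"hand": 5},
  {"translation": [0,0,0],"turn": [0,0,0],"hand": 5},
], newtons=25)

```text
time_s: 3.75
tcp_pos: [0.4297, -0.2696, 0.0617]
eef_rot: [0.03, -0.706, 0.707, -0.033]
force: [5.3, 1.0, -0.1]
width: 0.0135
```

Request:
move_arm([
  {"translation": [0,0,0],"turn": [0,-7,0],"hand": 5},
  {"translation": [0,0,0],"turn": [0,-14,0],"hand": 5},
  {"translation": [0,0,0],"turn": [0,-21,0],"hand": 5},
  {"translation": [0,0,0],"turn": [0,-28,0],"hand": 5},
  {"translation": [0,0,0],"turn": [0,-35,0],"hand": 5},
  {"translation": [0,0,0],"turn": [0,-42,0],"hand": 5},
  {"translation": [0,0,0],"turn": [0,-49,0],"hand": 5},
  {"translation": [0,0,0],"turn": [0,-55,0],"hand": 5},
  {"translation": [0,0,0],"turn": [0,-60,0],"hand": 5},
  {"translation": [0,0,0],"turn": [0,-63,0],"hand": 5},
  {"translation": [0,0,0],"turn": [0,-65,0],"hand": 5},
  {"translation": [0,0,0],"turn": [0,-66,0],"hand": 5},
  {"translation": [0,0,0],"turn": [0,-66,0],"hand": 5},
])

```text
time_s: 5.05
tcp_pos: [0.4291, -0.2701, 0.0617]
eef_rot: [0.41, -0.575, 0.577, -0.411]
force: [5.5, -1.5, 1.3]
width: 0.0136
```

```bash
python3 - <<'E'
from h import *
from plant import robot,optics
st=robot.state();print(st["tcp_pos"],st["force"],st["ft_torque"],st["q"].round(3),st["width"])
M=R.from_quat(st["eef_rot"]).as_matrix();print(np.degrees(np.arctan2(M[1,0],M[0,0])),M[2].round(3))
s=optics.snapshot("wrist");cv2.imwrite("pics/w3.png",s["image"][:,:,::-1])
E
```

```text
[ 0.42910311 -0.27014681  0.06170508] [ 5.49610452 -1.53985326  1.32688373] [-0.74175158 -1.81551748 -0.78661174] [-1.630e-01 -1.690e-01 -4.260e-01  1.000e-03 -1.311e+00  1.401e+00] 0.013555815883818375
-109.05120455687948 [ 0.    -1.     0.004]
```

View pics/w3.png

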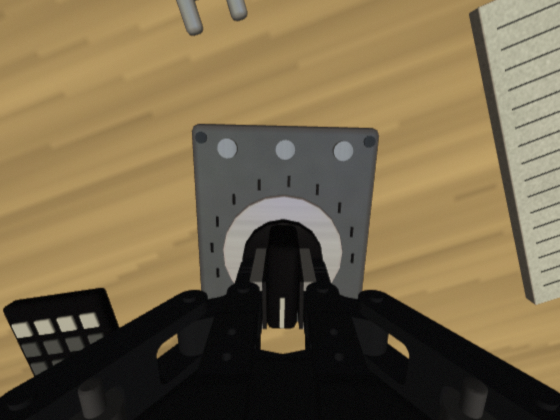

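Moment about z is −0.79 N m against 0.03 N m of knob friction, and the bar is parallel to the box sides in the picture (bar at x≈283, buttons row at top): the stop is reached. Release and rise.

Request:
move_arm([
  {"translation": [0,0,0],"turn": [0,1,0],"hand": 50},
  {"translation": [0,0,0],"turn": [0,1,0],"hand": 50},
  {"translation": [0,0,0],"turn": [0,1,0],"hand": 50},
  {"translation": [0,0,0],"turn": [0,1,0],"hand": 50},
  {"translation": [0,-40,0],"turn": [0,1,0],"hand": 50},
  {"translation": [0,-90,0],"turn": [0,1,0],"hand": 50},
  {"translation": [0,-140,0],"turn": [0,1,0],"hand": 50},
  {"translation": [0,-150,0],"turn": [0,1,0],"hand": 50},
  {"translation": [0,-150,0],"turn": [0,1,0],"hand": 50},
])

```text
time_s: 6.0
tcp_pos: [0.4286, -0.2699, 0.2132]
eef_rot: [0.405, -0.578, 0.58, -0.407]
force: [-0.4, 1.0, -0.7]
width: 0.0503
```

```bash
python3 - <<'E'
from h import *
from plant import robot,optics
st=robot.state();s=optics.snapshot("wrist");print(st["tcp_pos"],st["joint_vel"].round(3),st["q"].round(2))
cv2.imwrite("pics/w4.png",s["image"][:,:,::-1])
T=c2w(s,st);P=cloud(s,T)
def reg(c,r,z0,z1):
    m=(np.hypot(P[...,0]-c[0],P[...,1]-c[1])<r)&(P[...,2]>z0)&(P[...,2]<z1); return P[m]
def rect(p):
    (c,wh,a)=cv2.minAreaRect((p[:,:2]*1000).astype(np.float32)); 
    b=cv2.boxPoints((c,wh,a)); e=b[1]-b[0]; e2=b[2]-b[1]; l=e if np.hypot(*e)>np.hypot(*e2) else e2
    return np.round(c,1),np.round(wh,1),round(np.degrees(np.arctan2(l[1],l[0]))%180,1),len(p)
k=reg((.43,-.268),.04,.084,.096);print("bar",rect(k),np.median(k[:,2]),k.mean(0))
b=reg((.44,-.27),.09,.042,.048);print("box",rect(b),np.median(b[:,2]))
probe=np.array([.454,.239])
inc(st,(.42,0,.33),tool_R(-105)); inc(st,(.454,.239,.30),tool_R(-99));inc(st,(.454,.239,.22),tool_R(-99))
E
```

```text
[ 0.42855108 -0.26992594  0.21315154] [ 0.001  0.025 -0.076 -0.026  0.022  0.   ] [-0.16 -0.22 -0.19  0.   -1.59  1.39]
bar (array([ 429. , -270.9]), array([13. , 41.7]), np.float32(159.7), 617) 0.08879025991365452 [ 0.43017085 -0.27100321  0.0886664 ]
box (array([ 438.4, -273.9]), array([ 99.5, 119.5]), np.float32(159.6), 6799) 0.044921899348193906
translation [-250.8, -117.2, -99.8] turn [-0.26, -4.99, -0.01]
translation [-487.0, -87.4, -149.7] turn [-0.26, -10.99, 0.01]
translation [-487.0, -7.4, -150.1] turn [-0.26, -10.99, 0.01]
```

View pics/w4.png

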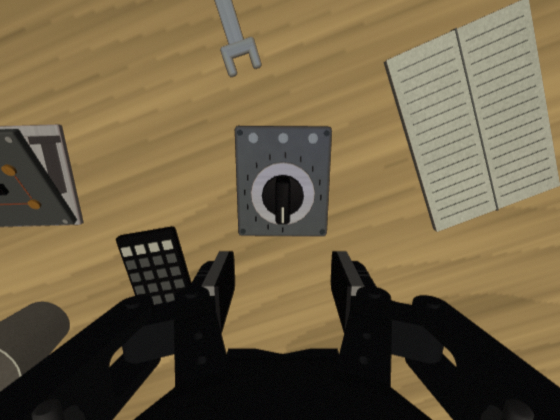

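Request:
move_arm([
  {"translation": [-251,-117,-100],"turn": [0,-5,0],"hand": 50},
  {"translation": [-251,-117,-100],"turn": [0,-5,0],"hand": 50},
  {"translation": [-251,-117,-100],"turn": [0,-5,0],"hand": 50},
  {"translation": [-251,-117,-100],"turn": [0,-5,0],"hand": 50},
  {"translation": [-251,-117,-100],"turn": [0,-5,0],"hand": 50},
  {"translation": [-251,-117,-100],"turn": [0,-5,0],"hand": 50},
  {"translation": [-487,-87,-150],"turn": [0,-11,0],"hand": 50},
  {"translation": [-487,-87,-150],"turn": [0,-11,0],"hand": 50},
  {"translation": [-487,-87,-150],"turn": [0,-11,0],"hand": 50},
  {"translation": [-487,-87,-150],"turn": [0,-11,0],"hand": 50},
  {"translation": [-487,-87,-150],"turn": [0,-11,0],"hand": 50},
  {"translation": [-487,-37,-150],"turn": [0,-11,0],"hand": 50},
  {"translation": [-487,-7,-150],"turn": [0,-11,0],"hand": 50},
  {"translation": [-487,-7,-150],"turn": [0,-11,0],"hand": 50},
  {"translation": [-487,-7,-150],"turn": [0,-11,0],"hand": 50},
])

```text
time_s: 7.55
tcp_pos: [0.4532, 0.2388, 0.2173]
eef_rot: [0.46, -0.537, 0.538, -0.459]
force: [-0.7, 0.5, 1.8]
width: 0.0501
```

```bash
python3 - <<'E'
from h import *
from plant import robot,optics
st=robot.state();s=optics.snapshot("wrist");print(st["tcp_pos"],st["joint_vel"].round(3),st["q"].round(2))
cv2.imwrite("pics/w5.png",s["image"][:,:,::-1])
T=c2w(s,st);P=cloud(s,T)
def reg(c,r,z0,z1):
    m=(np.hypot(P[...,0]-c[0],P[...,1]-c[1])<r)&(P[...,2]>z0)&(P[...,2]<z1); return P[m]
h=reg((.454,.239),.03,.146,.156);
for nm,h in [("top",h),("decoyA",reg((.556,.191),.03,.19,.2)),("decoyB",reg((.355,.225),.03,.19,.2))]:
    if len(h): print(nm,len(h),np.median(h[:,2]),cv2.minEnclosingCircle((h[:,:2]*1000).astype(np.float32)),h.mean(0))
h=reg((.454,.239),.07,.007,.013);print("plate",cv2.minAreaRect((h[:,:2]*1000).astype(np.float32)))
E
```

```text
[0.4532451  0.23875699 0.21728109] [-0.005 -0.022  0.057  0.012 -0.004  0.001] [ 0.88 -0.19 -0.16  0.   -1.6   0.53]
top 516 0.14980778737751888 ((452.0736999511719, 239.7315216064453), 9.829890251159668) [0.45269494 0.23964565 0.14976274]
decoyA 2805 0.1950509962190816 ((555.2286987304688, 191.09725952148438), 14.453598976135254) [0.5549135  0.19164528 0.19491876]
plate ((451.5052185058594, 239.8329315185547), (79.83007049560547, 80.03203582763672), 67.87422943115234)
```

View pics/w5.png

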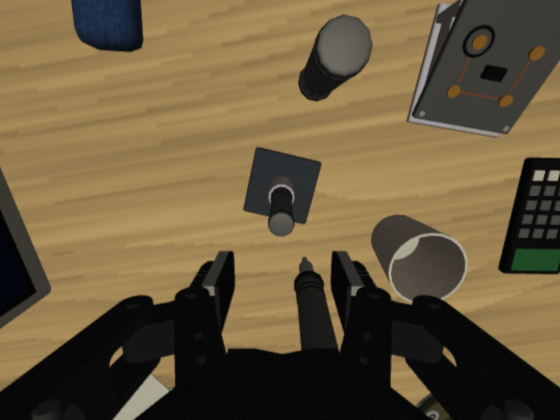

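Candidates in the wrist view: the probe in the holder (282,222), Ø19.7 mm with its top at 150 mm; standing probe A (340,50), Ø29 mm, top at 195 mm; standing probe B (315,320), top at 195 mm. Only the first fits (20 mm handle, collar on the holder's rim). Enlarged crop to confirm.

```bash
python3 - <<'E'
from h import *
from plant import robot
im=cv2.imread("pics/w5.png")[:,:,::-1]; crop(im,220,130,350,250,5,"pics/w5c.png")
st=robot.state();print(st["tcp_pos"]);inc(st,(.452,.2397,.101),tool_R(-99))
E
```

```text
[0.45377726 0.2390988  0.21892779]
translation [-0.3, 117.9, -2.0] turn [-0.09, -0.01, -0.02]
```

View pics/w5c.png

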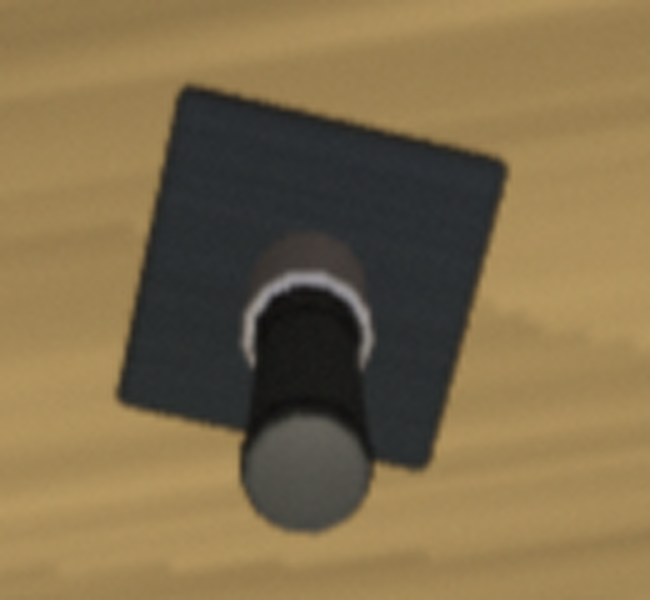

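The crop shows the 20 mm grey handle with its collar on the bright tube rim of the square plate: this is the one meant.

Request:
move_arm([
  {"translation": [0,30,-2],"turn": [0,0,0],"hand": 50},
  {"translation": [0,65,-2],"turn": [0,0,0],"hand": 50},
  {"translation": [0,95,-2],"turn": [0,0,0],"hand": 50},
  {"translation": [0,110,-2],"turn": [0,0,0],"hand": 50},
  {"translation": [0,110,-2],"turn": [0,0,0],"hand": 50},
  {"translation": [0,110,-2],"turn": [0,0,0],"hand": 50},
])

```text
time_s: 8.2
tcp_pos: [0.4523, 0.24, 0.1099]
eef_rot: [0.458, -0.537, 0.538, -0.46]
force: [0.7, -0.3, 0.8]
width: 0.0497
```

```bash
python3 - <<'E'
from h import *
from plant import robot,optics
st=robot.state();print(st["tcp_pos"],st["force"]);inc(st,(.452,.2397,.101),tool_R(-99))
s=optics.snapshot("wrist");cv2.imwrite("pics/w6.png",s["image"][:,:,::-1])
E
```

```text
[0.45231999 0.24004089 0.10986929] [ 0.74525564 -0.3018632   0.78196165]
translation [0.4, 8.9, -0.3] turn [-0.14, 0.0, -0.1]
```

View pics/w6.png

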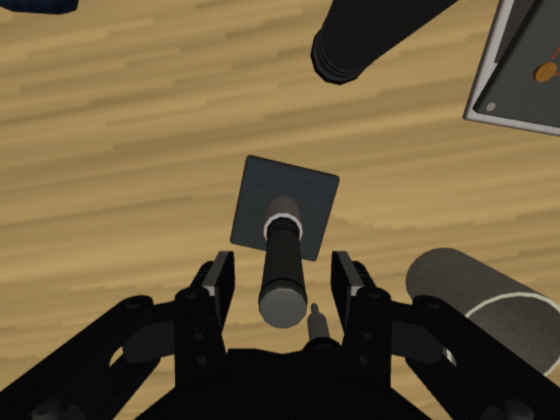

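The handle (283,300) lies centred between the open pads. Lower 9 mm and grip.

Request:
move_arm([
  {"translation": [0,9,0],"turn": [0,0,0],"hand": 50},
  {"translation": [0,9,0],"turn": [0,0,0],"hand": 50},
  {"translation": [0,9,0],"turn": [0,0,0],"hand": 10},
  {"translation": [0,9,0],"turn": [0,0,0],"hand": 10},
  {"translation": [0,9,0],"turn": [0,0,0],"hand": 10},
  {"translation": [0,9,0],"turn": [0,0,0],"hand": 10},
  {"translation": [0,9,0],"turn": [0,0,0],"hand": 10},
], newtons=60)

```text
time_s: 8.95
tcp_pos: [0.4515, 0.2397, 0.0989]
eef_rot: [0.459, -0.538, 0.538, -0.459]
force: [0.0, -0.0, 1.9]
width: 0.0182
```

```bash
python3 - <<'E'
from plant import robot
st=robot.state();print(st["tcp_pos"],st["force"],st["ft_torque"],st["width"],st["q"].round(2))
E
```

```text
[0.4514827  0.23972641 0.09887618] [ 0.01215647 -0.00431181  1.8593982 ] [0.04898376 0.04964378 0.03124728] 0.01816134142088431 [ 0.88 -0.18 -0.36  0.   -1.38  0.53]
```

Request:
move_arm([
  {"translation": [0,-15,0],"turn": [0,0,0],"hand": 10},
  {"translation": [0,-40,0],"turn": [0,0,0],"hand": 10},
  {"translation": [0,-70,0],"turn": [0,0,0],"hand": 10},
  {"translation": [0,-100,0],"turn": [0,0,0],"hand": 10},
  {"translation": [0,-120,0],"turn": [0,0,0],"hand": 10},
  {"translation": [0,-120,0],"turn": [0,0,0],"hand": 10},
  {"translation": [0,-120,0],"turn": [0,0,0],"hand": 10},
])

```text
time_s: 9.65
tcp_pos: [0.4511, 0.2398, 0.2188]
eef_rot: [-0.459, 0.538, -0.537, 0.459]
force: [0.1, -0.1, -1.9]
width: 0.0185
```

```bash
python3 - <<'E'
from h import *
from plant import robot,optics
st=robot.state();print(st["tcp_pos"],st["force"],st["width"])
for n in ["scene","wrist"]:
    s=optics.snapshot(n);cv2.imwrite(f"pics/{n}7.png",s["image"][:,:,::-1])
    np.savez(f"{n}7.npz",**s)
# panel + stud in top0: fit plane, ray onto plane
s=load("top0.npz");T=c2w(s)
c=np.array([ 0.44278037,-0.14848865,-0.19353865])
def onplane(o,d,off):
    # z = c0x+c1y+c2+off
    return o+d*((c[0]*o[0]+c[1]*o[1]+c[2]+off-o[2])/(d[2]-c[0]*d[0]-c[1]*d[1]))
for u,v in [(279.9,205.1),(304.7,213.9),(273.8,223.2),(298,232)]: print(onplane(*ray(s,T,u,v),.003/.906).round(4))
s=load("scene0.npz");T=c2w(s)
hsv=cv2.cvtColor(s["image"],cv2.COLOR_RGB2HSV)
m=((hsv[...,1]>130)&(hsv[...,2]>70)).astype(np.uint8); m[:190]=0;m[225:]=0;m[:,:255]=0;m[:,310:]=0
n,l,stt,ce=cv2.connectedComponentsWithStats(m)
for i in range(1,n):
    if stt[i,4]>5: print(stt[i],ce[i].round(1))
E
```

```text
[0.45112125 0.23976046 0.21875522] [ 0.14830636 -0.05621567 -1.88504869] 0.01849183008736365
[0.566  0.0373 0.0549]
[ 0.5479 -0.0161  0.0548]
[0.5274 0.05   0.0359]
[ 0.5089 -0.0031  0.0356]
[280 197   5   3  10] [281.8 197.9]
[267 198   5   3  12] [268.9 199.1]
[286 209   5   3  11] [287.9 210.2]
[298 208   5   3  11] [300.3 209. ]
```

View pics/scene7.png

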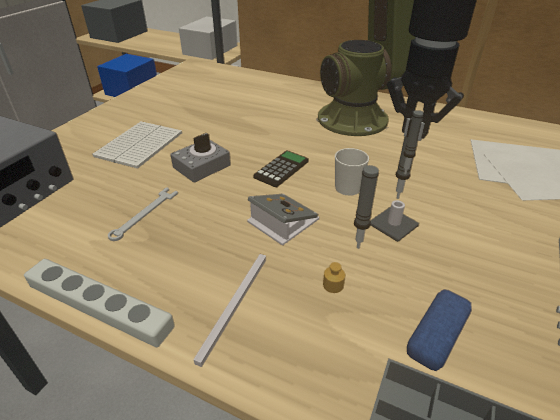

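View pics/wrist7.png

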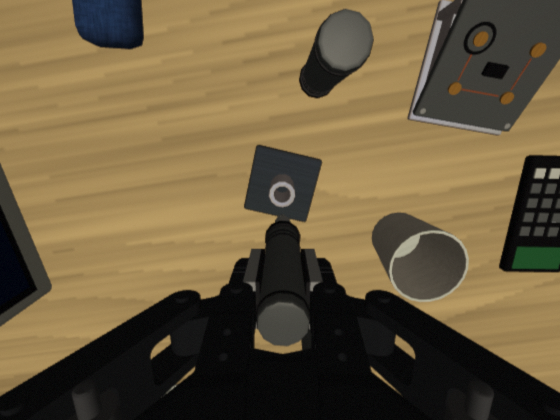

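```bash
python3 - <<'E'
from h import *
from plant import robot
st=robot.state();M=R.from_quat(st["eef_rot"]).as_matrix()
s=load("wrist7.npz");T=c2w(s,st);P=cloud(s,T)
Q=(P-st["tcp_pos"])@M*1000  # tool coords mm
# handle end and collar in the tool frame
m=(abs(Q[...,0])<14)&(abs(Q[...,2])<16)&(Q[...,1]>-80)&(Q[...,1]<95)
q=Q[m]
for a,b in [(-60,-48),(-45,-30),(-10,0),(10,25),(33,39),(40,66),(70,84)]:
    w=q[(q[:,1]>a)&(q[:,1]<b)]
    if len(w)>5: print(a,b,len(w),"x",w[:,0].min().round(1),w[:,0].max().round(1),"z",w[:,2].min().round(1),w[:,2].max().round(1),"y",w[:,1].min().round(1),w[:,1].max().round(1))
hsv=cv2.cvtColor(s["image"],cv2.COLOR_RGB2HSV)
mm=((hsv[...,1]>130)&(hsv[...,2]>90)).astype(np.uint8); mm[125:]=0;mm[:,:435]=0;mm[:,555:]=0
n,l,stt,ce=cv2.connectedComponentsWithStats(mm)
for i in range(1,n):
    if 60<stt[i,4]<1000: print(stt[i],ce[i].round(1),np.nanmedian(P[l==i],0).round(4))
nv=np.array([-.401,.1334,.9063])
Rt=tool_R(-108.4,-nv)
inc(st,(.48,.16,.28),tool_R(-103)); inc(st,(.5163,.0538,.190),Rt);inc(st,(.5163,.0538,.167),Rt)
E
```

```text
-60 -48 2446 x -14.0 14.0 z -9.4 12.5 y -59.7 -48.0
-45 -30 1577 x -14.0 14.0 z -12.2 12.1 y -45.0 -30.0
-10 0 398 x -13.9 13.8 z 3.3 11.0 y -9.9 -0.1
10 25 323 x -9.9 10.5 z -0.5 11.1 y 10.0 25.0
33 39 163 x -11.0 11.5 z -1.1 11.9 y 33.0 38.3
40 66 60 x -5.2 5.8 z 1.8 6.7 y 54.4 66.0
[474  32  14  15 160] [480.6  38.7] [0.5666 0.0366 0.0541]
[531  43  15  15 154] [538.2  49.7] [ 0.5491 -0.0163  0.0544]
[449  82  49  15 189] [463.1  89.5] [0.5258 0.0465 0.0341]
[501  92  13  12 115] [507.   97.7] [ 0.5105 -0.0036  0.0353]
translation [74.0, -62.7, 41.2] turn [0.09, 4.01, 0.09]
translation [173.1, 27.4, 93.8] turn [25.03, 9.28, -1.96]
translation [173.0, 50.4, 93.8] turn [25.03, 9.28, -1.96]
```

Request:
move_arm([
  {"translation": [30,-50,20],"turn": [0,4,0],"hand": 10},
  {"translation": [74,-63,41],"turn": [0,4,0],"hand": 10},
  {"translation": [110,-50,60],"turn": [6,5,0],"hand": 10},
  {"translation": [145,-20,80],"turn": [12,6,0],"hand": 10},
  {"translation": [173,5,94],"turn": [18,8,-1],"hand": 10},
  {"translation": [173,27,94],"turn": [25,9.3,-2],"hand": 10},
  {"translation": [173,27,94],"turn": [25,9.3,-2],"hand": 10},
  {"translation": [173,27,94],"turn": [25,9.3,-2],"hand": 10},
  {"translation": [173,27,94],"turn": [25,9.3,-2],"hand": 10},
  {"translation": [173,27,94],"turn": [25,9.3,-2],"hand": 10},
])

```text
time_s: 10.75
tcp_pos: [0.5191, 0.0556, 0.1966]
eef_rot: [0.311, -0.436, 0.684, -0.495]
force: [-0.2, -0.1, -0.8]
width: 0.0186
```

```bash
python3 - <<'E'
from h import *
from plant import robot,optics
st=robot.state();print(st["tcp_pos"],st["force"],st["q"].round(2),st["joint_vel"].round(3))
M=R.from_quat(st["eef_rot"]).as_matrix();print("tool y",M[:,1])
d={}
for n in ["wrist","scene","top"]:
    s=optics.snapshot(n);cv2.imwrite(f"pics/{n}8.png",s["image"][:,:,::-1]);np.savez(f"{n}8.npz",**s);d[n]=s
s=d["wrist"];T=c2w(s,st);P=cloud(s,T)
hsv=cv2.cvtColor(s["image"],cv2.COLOR_RGB2HSV)
mm=((hsv[...,1]>130)&(hsv[...,2]>90)).astype(np.uint8)
m=(np.hypot(P[...,0]-.545,P[...,1]-.015)<.055)&(P[...,2]<.08)&(P[...,2]>.02)
p=P[m];x=p
for it in range(5):
    c=np.linalg.lstsq(np.c_[x[:,:2],np.ones(len(x))],x[:,2],rcond=None)[0]; r=p[:,2]-np.c_[p[:,:2],np.ones(len(p))]@c; x=p[np.abs(r)<.0015]
nn=np.array([-c[0],-c[1],1]);nn/=np.linalg.norm(nn)
print("n",nn,"tilt",np.degrees(np.arccos(nn[2])),"az",np.degrees(np.arctan2(nn[1],nn[0])),len(x))
n,l,stt,ce=cv2.connectedComponentsWithStats(mm)
for i in range(1,n):
    if 60<stt[i,4]<2000:
        q=np.nanmedian(P[l==i],0)
        if np.hypot(q[0]-.545,q[1]-.015)<.07: print(stt[i],ce[i].round(1),q.round(4))
crop(s["image"],180,60,420,260,3,"pics/w8c.png")
crop(d["scene"]["image"],230,80,450,260,3.5,"pics/s8c.png")
E
```

```text
[0.51905592 0.05560595 0.19657974] [-0.23755246 -0.14265357 -0.77512093] [ 0.74 -0.55 -0.66  0.4  -1.26  0.42] [-0.     0.004 -0.021 -0.002  0.001 -0.004]
tool y [ 0.40648027 -0.12867341 -0.90455345]
n [-0.40035036  0.13082507  0.90697541] tilt 24.909334716219174 az 161.90382748609537 5750
[281 205  11  12  99] [286.1 210.3] [0.5669 0.0364 0.0548]
[335 205  12  39 151] [340.  215.6] [ 0.5474 -0.0147  0.0537]
[333 246  11  11  96] [338.2 250.8] [ 0.5108 -0.0034  0.0358]
```

View pics/wrist8.png

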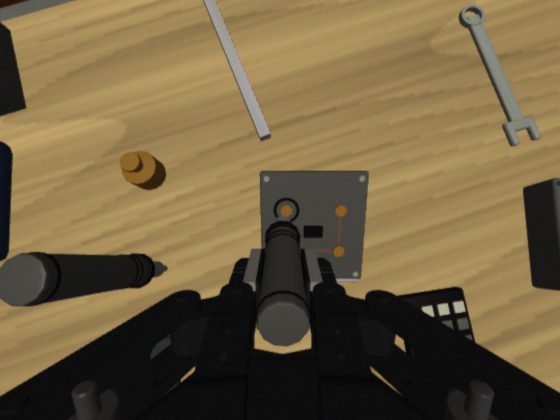

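View pics/s8c.png

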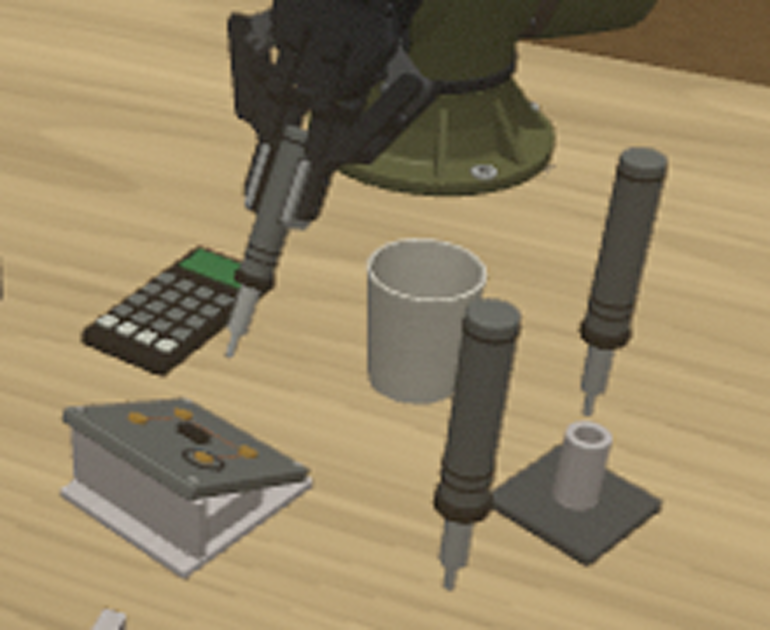

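```bash
cat > goal.py <<'E'
from h import *
nv=np.array([-.4015,.1320,.9063]);nv/=np.linalg.norm(nv)
stud=np.array([.5667,.0367,.0548]);Rt=tool_R(-108.4,-nv);tip=np.array([.0003,.084,.0005])
def goal(gap): return stud+nv*gap-Rt@tip
E
python3 - <<'E'
from goal import *
from plant import robot
st=robot.state();print(st["tcp_pos"],st["force"]);inc(st,goal(.015),Rt)
E
```

```text
[0.51812373 0.05484023 0.19387872] [ 0.66491156  0.10790986 -1.42149492]
translation [1.9, 48.9, -12.4] turn [-0.12, -0.14, -0.1]
```

Request:
move_arm([
  {"translation": [2,10,-12],"turn": [0,0,0],"hand": 10},
  {"translation": [2,25,-12],"turn": [0,0,0],"hand": 10},
  {"translation": [2,38,-12],"turn": [0,0,0],"hand": 10},
  {"translation": [2,46,-12],"turn": [0,0,0],"hand": 10},
  {"translation": [2,46,-12],"turn": [0,0,0],"hand": 10},
  {"translation": [2,46,-12],"turn": [0,0,0],"hand": 10},
  {"translation": [2,46,-12],"turn": [0,0,0],"hand": 10},
])

```text
time_s: 11.6
tcp_pos: [0.5249, 0.0497, 0.1458]
eef_rot: [0.313, -0.436, 0.684, -0.494]
force: [0.2, 0.8, -1.0]
width: 0.0185
```

```bash
python3 - <<'E'
from goal import *
from plant import robot,optics
for n in ["scene","wrist","top"]:
    st=robot.state();print(st["tcp_pos"],st["force"]);inc(st,goal(.015),Rt)
    s=optics.snapshot(n);cv2.imwrite(f"pics/{n}9.png",s["image"][:,:,::-1]);np.savez(f"{n}9.npz",**s,tcp_pos=st["tcp_pos"],eef_rot=st["eef_rot"])
    if n=="scene":crop(s["image"],250,150,350,235,7,"pics/s9c.png")
    if n=="wrist":crop(s["image"],210,130,360,250,5,"pics/w9c.png")
st=robot.state();print(st["tcp_pos"],st["force"])
E
```

```text
[0.52492766 0.04974284 0.14580959] [ 0.23376752  0.77636839 -1.00128405]
translation [-1.0, 2.0, 0.7] turn [-0.1, -0.07, -0.01]
[0.52485773 0.04974557 0.14565759] [-0.13221919 -0.04596541 -0.29770117]
translation [-1.0, 1.9, 0.8] turn [-0.1, -0.07, -0.01]
[0.52481121 0.04974343 0.14555062] [ 0.2611434  -0.51584418 -0.93405012]
translation [-1.0, 1.8, 0.9] turn [-0.09, -0.06, -0.01]
[0.52474141 0.0496976  0.14539189] [ 0.52043147  0.53230501 -0.91871503]
```

View pics/s9c.png

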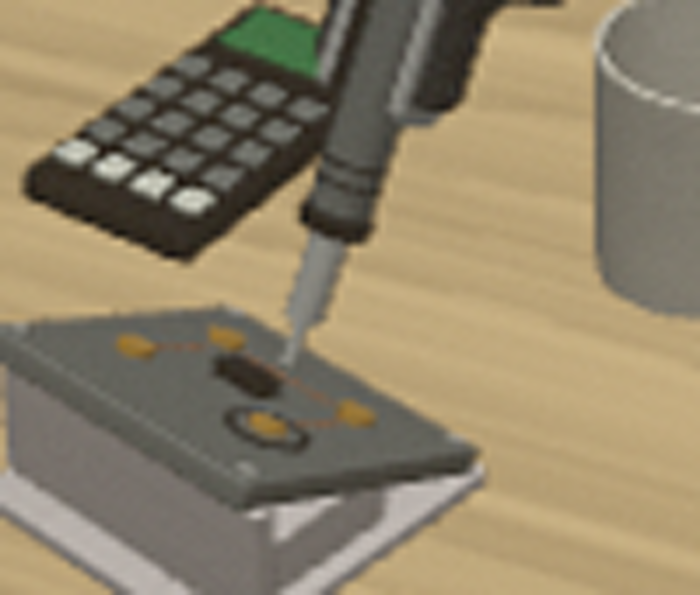

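View pics/w9c.png

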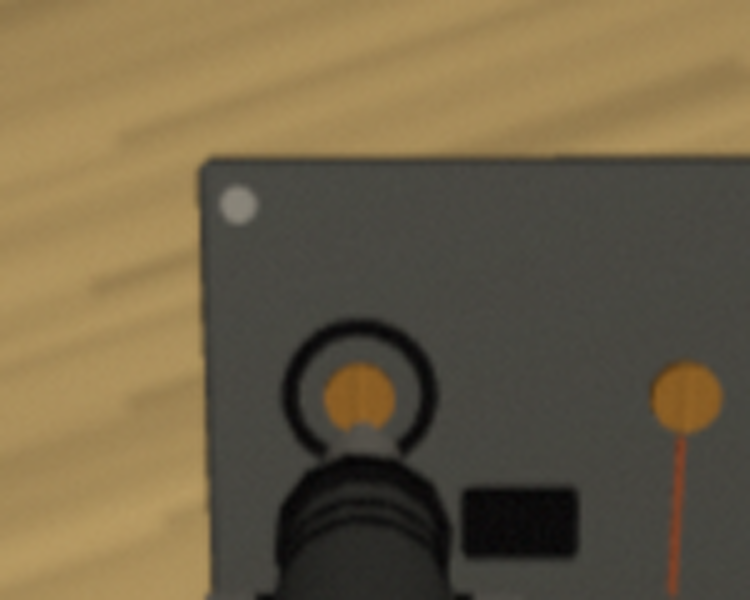

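```bash
python3 - <<'E'
from goal import *
from plant import robot
def proj(s,T,X):
    c=np.linalg.inv(T)@np.r_[X,1]; f=foc(s); return np.array([s["cx"]+f*c[0]/-c[2], s["cy"]-f*c[1]/-c[2]])
for n in ["scene","wrist","top"]:
    s=load(n+"9.npz");T=c2w(s,s);M=R.from_quat(s["eef_rot"]).as_matrix()
    t=s["tcp_pos"]+M@tip; col=s["tcp_pos"]+M@(tip-[0,.045,0])
    print(n,"tip",proj(s,T,t).round(1),"stud",proj(s,T,stud).round(1),"noseEnd",proj(s,T,s["tcp_pos"]+M@(tip-[0,.016,0])).round(1))
    print("   gradient px per 10mm tool x,y,z",[(proj(s,T,t+M[:,k]*.01)-proj(s,T,t)).round(1).tolist() for k in range(3)])
    print("  gap vec tool mm",(M.T@(stud-t)*1000).round(1))
st=robot.state();print(st["tcp_pos"])
s=load("top9.npz");crop(s["image"],250,170,330,250,7,"pics/t9c.png")
E
```

```text
scene tip [290.4 202. ] stud [288.1 209.5] noseEnd [292.8 195. ]
   gradient px per 10mm tool x,y,z [[-3.5, -2.0], [-1.5, 4.3], [-2.9, 0.3]]
  gap vec tool mm [-0.9 17.   0.5]
wrist tip [282.5 215.9] stud [281.3 209.3] noseEnd [282.5 222.2]
   gradient px per 10mm tool x,y,z [[12.5, 0.0], [0.0, -3.5], [0.0, -12.1]]
  gap vec tool mm [-1.  16.9  0.6]
top tip [279.5 208. ] stud [280.2 204.8] noseEnd [278.4 210.7]
   gradient px per 10mm tool x,y,z [[4.5, 1.6], [0.6, -1.7], [1.4, -4.2]]
  gap vec tool mm [-1.  16.8  0.7]
[0.52474141 0.0496976  0.14539189]
```

View pics/t9c.png

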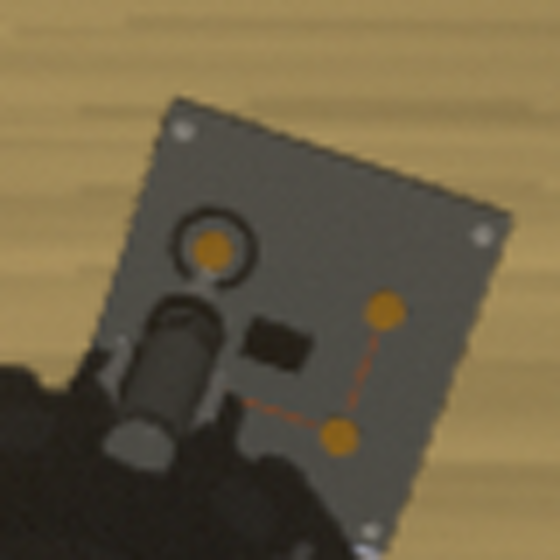

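Request:
move_arm([
  {"translation": [-1,4,0.5],"turn": [0,0,0],"hand": 10},
  {"translation": [-1,8,0.5],"turn": [0,0,0],"hand": 10},
  {"translation": [-1,11,0.5],"turn": [0,0,0],"hand": 10},
  {"translation": [-1,11,0.5],"turn": [0,0,0],"hand": 10},
  {"translation": [-1,11,0.5],"turn": [0,0,0],"hand": 10},
  {"translation": [-1,11,0.5],"turn": [0,0,0],"hand": 10},
  {"translation": [-1,11,0.5],"turn": [0,0,0],"hand": 10},
  {"translation": [-1,11,0.5],"turn": [0,0,0],"hand": 10},
])

```text
time_s: 12.55
tcp_pos: [0.5298, 0.0489, 0.1351]
eef_rot: [0.313, -0.436, 0.684, -0.494]
force: [0.3, 0.3, -0.4]
width: 0.0187
```

```bash
cat > chk.py <<'E'
from goal import *
from plant import robot,optics
import sys
F=[]
for i in range(10):
    st=robot.state();M=R.from_quat(st["eef_rot"]).as_matrix();t=st["tcp_pos"]+M@tip
    F.append(np.r_[M.T@(stud-t)*1000,M.T@st["force"]])
    n=["wrist","scene"][i%2];s=optics.snapshot(n)
    if i>7: np.savez(f"{n}{sys.argv[1]}.npz",**s,tcp_pos=st["tcp_pos"],eef_rot=st["eef_rot"])
    if i==9: crop(s["image"],250,150,350,235,7,f"pics/s{sys.argv[1]}c.png")
    if i==8: crop(s["image"],210,130,360,250,5,f"pics/w{sys.argv[1]}c.png")
F=np.array(F);print("t",st["time_s"],"gap tool first/last",F[0,:3].round(1),F[-1,:3].round(1),"force tool mean",F[:,3:].mean(0).round(2),"sd",F[:,3:].std(0).round(2),"vel",abs(st["joint_vel"]).max().round(4),"ang",np.degrees(np.arccos(-M[:,1]@nv)).round(2),"w",st["width"])
E
python3 chk.py 10
```

```text
t 13.0 gap tool first/last [-0.3  5.2  0.6] [-0.4  5.1  0.7] force tool mean [-0.26  0.81 -0.36] sd [0.43 0.54 0.45] vel 0.0025 ang 0.07 w 0.018947465567987286
```

Request:
move_arm([
  {"translation": [0,2,0.5],"turn": [0,0,0],"hand": 10},
  {"translation": [0,4,0.5],"turn": [0,0,0],"hand": 10},
  {"translation": [0,6,0.5],"turn": [0,0,0],"hand": 10},
  {"translation": [0,8,0.5],"turn": [0,0,0],"hand": 10},
  {"translation": [0,8,0.5],"turn": [0,0,0],"hand": 10},
  {"translation": [0,8,0.5],"turn": [0,0,0],"hand": 10},
  {"translation": [0,8,0.5],"turn": [0,0,0],"hand": 10},
  {"translation": [0,8,0.5],"turn": [0,0,0],"hand": 10},
])

```text
time_s: 13.85
tcp_pos: [0.5334, 0.0476, 0.128]
eef_rot: [0.314, -0.436, 0.684, -0.494]
force: [-0.9, 0.3, 0.5]
width: 0.0188
```

```bash
python3 chk.py 11
```

```text
t 14.3 gap tool first/last [-0.4 -2.8  0.2] [-0.4 -2.9  0.2] force tool mean [-0.15 -0.43 -0.64] sd [0.46 0.48 0.71] vel 0.0013 ang 0.07 w 0.018960011978707697
```

View pics/s11c.png

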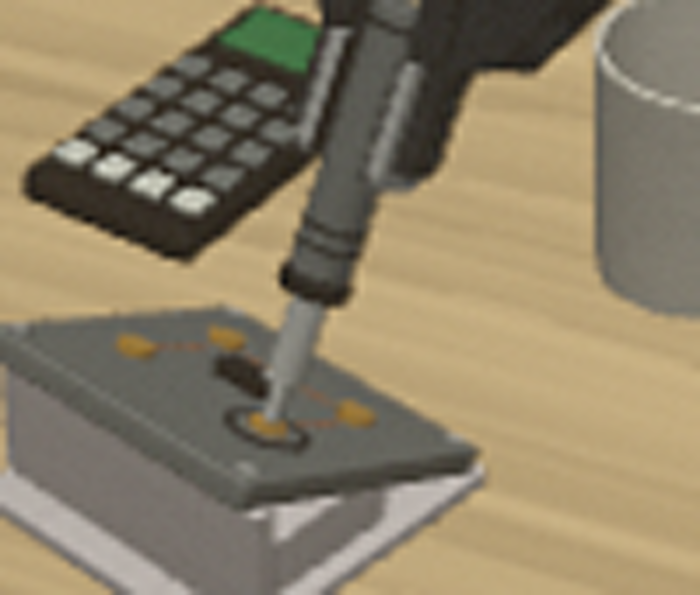

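View pics/w11c.png

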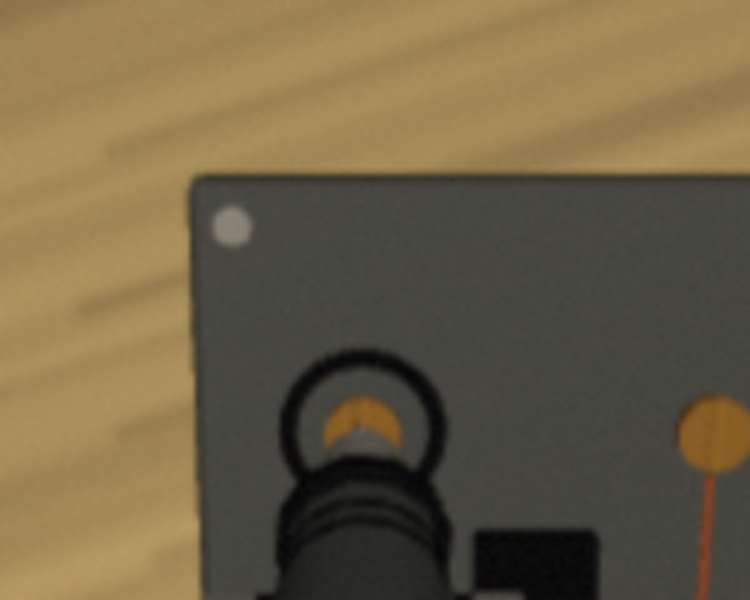

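Axial force has changed by −1.24 N, which means 3 mm of spring travel, and the pose says 2.9 mm. In the wrist crop the tip (365,432) sits on the stud's centre (363,435). I'll go 3 mm more.

Request:
move_arm([
  {"translation": [0,1.5,0],"turn": [0,0,0],"hand": 10},
  {"translation": [0,3,0],"turn": [0,0,0],"hand": 10},
  {"translation": [0,3,0],"turn": [0,0,0],"hand": 10},
  {"translation": [0,3,0],"turn": [0,0,0],"hand": 10},
  {"translation": [0,3,0],"turn": [0,0,0],"hand": 10},
  {"translation": [0,3,0],"turn": [0,0,0],"hand": 10},
  {"translation": [0,3,0],"turn": [0,0,0],"hand": 10},
  {"translation": [0,3,0],"turn": [0,0,0],"hand": 10},
  {"translation": [0,3,0],"turn": [0,0,0],"hand": 10},
  {"translation": [0,3,0],"turn": [0,0,0],"hand": 10},
])

```text
time_s: 15.35
tcp_pos: [0.5347, 0.0472, 0.1253]
eef_rot: [0.314, -0.436, 0.684, -0.494]
force: [-1.2, 0.3, 1.4]
width: 0.0185
```

```bash
python3 chk.py 12; python3 - <<'E'
from h import *
from plant import optics
s=optics.snapshot("scene");cv2.imwrite("pics/sfinal.png",s["image"][:,:,::-1])
b=load("scene7.npz")["image"]; d=cv2.absdiff(b,s["image"]).max(2); cv2.imwrite("pics/diff.png",(d>40).astype(np.uint8)*255)
E
```

```text
t 15.8 gap tool first/last [-0.3 -5.9  0.2] [-0.4 -5.9  0.2] force tool mean [-0.1  -1.02 -0.39] sd [0.43 0.8  0.41] vel 0.0015 ang 0.07 w 0.018430143774681135
```

View pics/sfinal.png

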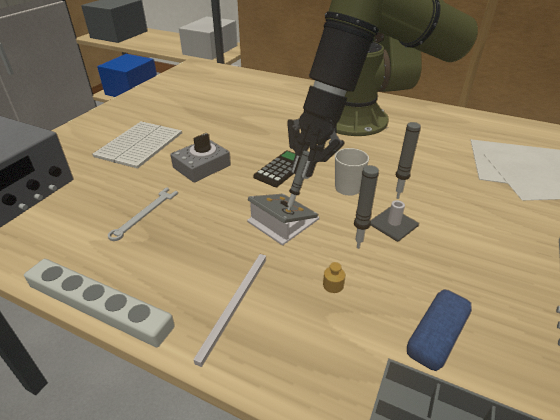

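View pics/w12c.png

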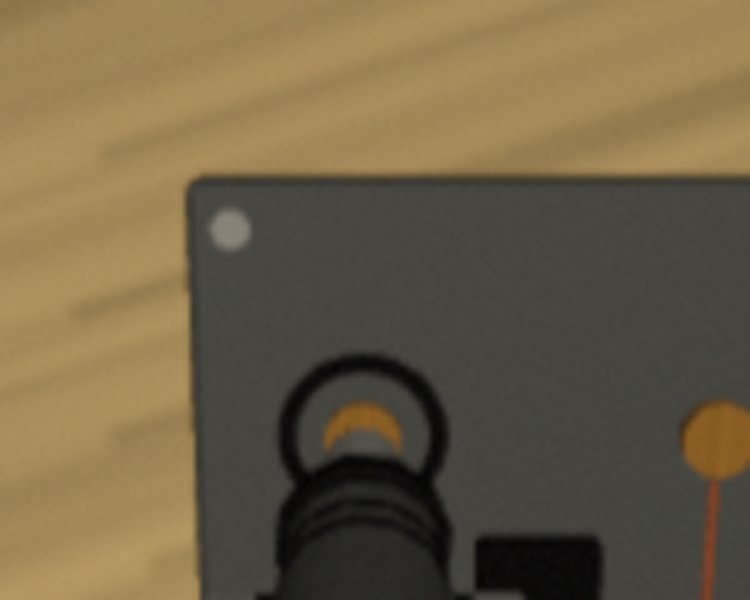

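Force (1.83 N, so about 5.3 mm in) and pose (5.9 mm in) agree, and the tip is on the stud. The bystanders look unmoved. Handing in.

```bash
python3 -c "
from plant import hand_in
print(hand_in())"
```

```text
the job is handed in; nothing more can be done
None
```

The knob is at its anticlockwise stop and the arm is holding the probe on the ringed stud. I handed the job in after 15.9 s of the 54 s; no verdict is reported.

- **Knob:** I gripped the bar and turned it about 65° anticlockwise until the stop pushed back with about 0.8 N m. The wrist camera then showed the bar at 159.7° and the box's x axis at 159.6°, so it is within about 0.2° of the stop.
- **Probe:** I took the 20 mm probe from the holder. The two look-alikes standing on the bench, one measured 29 mm thick and both 195 mm high, were left alone. I lifted it straight up, tilted it 25° and lowered it onto the ringed stud.
- **Last checks:**
  - The tip is about 0.5 mm from the stud's centre, and the gripper is within 0.1° of square to the panel's measured face. The probe lay straight in the fingers to about 1 mm when last measured after the lift.
  - The spring tip is 5.9 mm in going by the arm's pose, and 5.3 mm going by the 1.8 N change in force. The force sensor has about 0.5–0.8 N of noise, so the two agree.
  - The arm is at rest. The bystanders looked unmoved in the last scene picture; I did not measure them.

The top and scene cameras disagreed by 3–8 mm on some points early on. The wrist camera and the arm's own pose agreed to about 1 mm, so I used those for the final position.

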